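# Ready the film dispenser for a new roll

## Robot

A 7-joint arm with a two-finger parallel gripper is mounted at the origin on the work surface. World frame = base frame: x ahead of the robot, y to its left, z up, the work surface at z = 0. Lengths are in mm, angles in rad, forces in N, time in s.
With the tool pointing down it reaches from about 350 to 900 mm from the base axis. Payload 7.2 kg.
Tool frame: the origin (TCP) lies on the centre line of the jaws, within the pads' length; the fingertips stand 19 mm ahead of it and the grasp point (between the pads) is the TCP; z points along the fingers, y is the line along which they close (so a half turn about z gives the same grasp; the last joint's range is limited). The gripper opens to 85 mm and grips with 20 to 120 N. Pads are 22 mm wide; open, the fingers measure 114 mm over their backs; the gripper's body (76 mm by 85 mm) begins 54 mm behind the grasp point. The pads swing forward as they close: fully open they stand 13 mm farther back than shut.
Start: joints at [-1.387, 0.411, -0.013, 1.596, 0.006, 1.134, -0.082], TCP at [155.727, 605.291, 250.297] pointing down, gripper open.
Joint ranges: [-2.95, 2.95], [-0.29, 1.99], [-1.47, 1.44], [0.14, 2.54], [-1.03, 4.17], [0.13, 1.85], [-2.86, 2.86]. Speed limits (rad/s): [2.39, 2.39, 3.01, 3.01, 3.14, 3.14, 3.14].

## Interface

Orientations are given as a unit quaternion [x, y, z, w].
In Python, from station import bot gives the robot as it stands.
- The arm moves only by the tool servo_tool, never from a script. Its argument "rows" is a list of rows, each a list of 5 numbers: the shift along the tool's x, y, z in m, then the turn about the tool's z in degrees, then the closure, from 0 (fully open) to 1 (shut). In form: [[tx, ty, tz, twist, grip], ...]. A call has 1 to 5 rows; each row shifts and turns the commanded pose from where the row before left it, along the tool's axes as they then stand; what a row does not reach is not made up. A row lasts 1/12 s, in which the tool goes at most 41.7 mm and 7.16 degrees, less where a joint would pass 70% of its speed; a pose out of reach is approached as far as the arm can. A call is refused whole if a number of a shift passes 0.0417 or a number of a turn 7.16, either way. A call with a gripper value outside its range is refused whole. The fingers move at their own pace and stop on an object; the grip force is fixed at half the most. Time passes only in rows, so rows that do not move let the fingers close. It gives the time, the measured TCP pose, the force, the opening and the grip force at its end, in the units of the state.
- bot.get_obs(): the state, without advancing time (a new reading comes with each control period).
- bot.grab_frame(name): name is "side" or "top"; returns a dict with "image" (384x512x3 uint8, blue, green, red), "range_z" (384x512 float32, mm along the optical axis (not along the pixel's ray), 0 where there is no reading), "fx", "fy", "cx", "cy" (pixels), "R" (3x3) and "t" (3): a world point X has camera coordinates R X + t. Camera axes: x right, y down, z forward; pixel columns grow to the right and rows downward; lengths in mm; the calibration is good to about 2 mm. A picture is of the moment at which its call begins.
- bot.close_job(): hands the job in; it is judged then, once.
The state is a dict: "clock": time; "joint_positions": joint angles; "qd": joint speeds; "joint_torque": joint torques, N m; "eef_pos": TCP position; "tcp_rot": TCP orientation; "force": force on the tool from outside, world axes, zero at the start; "moment": the same for the moment, N m; "gripper_width": finger opening in mm; "finger_force": force on a finger pad.
Only numpy, scipy, OpenCV 4.12 (cv2) and the standard library are available. Lean on these libraries where they do the work, as an engineer would, in place of code of your own. Each camera call takes 0.05 s, during which the arm holds its last target. There are 200 camera calls.

## Task

Make the protective-film dispenser ready for a new roll: lift the empty core off its spindle and stand it upright in the low tray for empties, beside the core already there. Then push the dispenser's sprung tensioner arm back past its ratchet click, on until it is nearly at its stop, and finish while holding it there clear of the pawl, which would only catch it part of the way back. Leave everything else on the bench where it is.

Things in the scene. Friction and masses are not known exactly. Their poses are not given: they have to be found in the camera images.
- dispenser: Film dispenser, fixed: grey base plate 200 (x) by 270 (y, -140 to +130) by 12 mm; origin on the bench, z up. In its frame, mm: at (0, 70) a turntable disc 76 across, top z 20, with a steel spindle 22 across, top z 65; guide pins 14 across at (85, 115) and (-85, 115), top z 62; peel edge 12 x 60 at (92, 30), top z 42; the tensioner arm turns about an upright axis at (55, -60).
- core_mid (a point): Centre of the empty film core: a grey plastic tube standing upright, outer diameter 52, inner 36, height 60 mm, about 60 g. It begins on the spindle, its underside on the turntable, so it must rise 45 mm to come clear. Its z axis is the tube's axis.
- core: The same empty core; origin at the centre of its underside.
- tray: Low black tray for empties, fixed to the bench, 220 (x) by 160 (y) mm outside, walls 4 mm thick and 26 mm high, inner floor 4 mm above its origin (centre of its underside), no dividers.
- tray_core_mid (a point): Centre of another such empty core (same sizes), standing loose in the tray in its +x half (in the tray's frame). Leave it standing there.
- post (a point): Point on the axis of the upright black post at the tensioner arm's free end, 18 mm below the post's top: a good height to grip or push it. The post is 18 mm across and stands free down to 51 mm below this point, where the arm's bar begins; it is 110 mm from the arm's turning axis and moves with the arm.
- pivot (a point): Point on the tensioner arm's upright turning axis, at the same height as post. It is fixed on the dispenser, in free air 49 mm above the hub.
- tensioner (a joint): Angle of the sprung tensioner arm, rad. 0: home, post towards the spindle. Grows as the post is pushed back away from the spindle (counter-clockwise from above about pivot) to a hard stop at 0.85. Spring: 4.5 N at the post at 0, 10 N at the stop. From 0.1 on a hub tooth lifts the pawl (up to 4 N more) and clicks past it at about 0.5. Let go beyond that, the arm falls back onto the pawl at about 0.52; before it, home to 0.
- pawl (a joint): Travel of the sprung pawl beside the hub, m: 0 at rest, about 0.004 when the tooth passes under it.
- phone_a: Open phone housing lying on the bench, 72 x 150 x 8 mm; origin at the centre of its underside. Bystander.
- phone_b: A second such phone housing. Bystander.
- bottle: Small amber bottle, 42 mm across, 85 mm tall, standing near the back; origin under its centre. Bystander.
- jar: White jar with steel lid, 56 mm across, 50 mm tall, standing on the robot's side of the bench; origin under its centre. Bystander.
- driver: Screwdriver 160 mm long lying on the bench to the left. Bystander.
Things that resemble listed ones, but are neither listed nor needed, are in the scene too. What is shaped like the core but blue or turquoise is not meant.

How it is judged:
By the outcome, as a careful person would: the job done as asked, in the order asked, and still so for the second after the job is handed in, while the arm keeps its last pose, push and grip.
It also fails if it takes over 53 s, if anything falls off the work surface, if the arm or the gripper's body presses on something with over 40 N, if the wrist force passes 120 N, or if a joint passes its speed limit or range.

## Working session

There is one attempt and no reset: what is moved stays moved. The work goes in short steps, Python scripts to look and compute and a tool call to move; the robot and the scene stay as the last step left them, time stands still between calls to the robot, and variables do not carry over. Pictures are saved under pics/ and viewed, at most 10 in all, crops included, and the job is handed in when it is done.

Besides the shell and the picture viewer there is one more tool, called after ">>>" in YAML: its name, and indented under it one key for each argument. servo_tool: Moves the arm, as the interface text tells. Its arguments: {"type":"object","properties":{"rows":{"type":"array"}},"required":["rows"]}

```bash
mkdir -p pics
cat > h.py <<'E'
import numpy as np, cv2
from station import bot
def cloud(f):
    z=f["range_z"].astype(float); v,u=np.mgrid[:z.shape[0],:z.shape[1]]
    P=np.stack([(u-f["cx"])/f["fx"]*z,(v-f["cy"])/f["fy"]*z,z],-1)
    W=(P-np.array(f["t"]))@np.array(f["R"]); W[z==0]=np.nan
    return W
E
python3 - <<'E'
from h import *
o=bot.get_obs(); print({k:np.round(v,3) for k,v in o.items()})
for n in("side","top"):
    f=bot.grab_frame(n); cv2.imwrite(f"pics/{n}0.png",f["image"]); np.savez(f"pics/{n}0.npz",**f)
    print(n,"cam at",np.round(-np.array(f["R"]).T@np.array(f["t"])),np.round(f["R"],2).tolist(),f["fx"])
E
```

```text
{'clock': np.float64(0.0), 'joint_positions': array([-1.387,  0.412, -0.013,  1.597,  0.006,  1.134, -0.082]), 'qd': array([ 0.001,  0.001,  0.   ,  0.002, -0.001,  0.002, -0.001]), 'joint_torque': array([ 1.0000e-03, -6.0064e+01,  6.8200e-01, -2.9942e+01,  1.4000e-02,
        1.1000e-02,  0.0000e+00]), 'eef_pos': array([155.646, 604.82 , 249.474]), 'tcp_rot': array([ 0.126,  0.992, -0.001, -0.   ]), 'force': array([-0.031, -0.424, -0.539]), 'moment': array([ 0.012,  0.023, -0.032]), 'finger_force': np.float64(0.0), 'gripper_width': np.float64(85.415)}
side cam at [ -141. -1053.   796.] [[0.82, -0.57, -0.02], [-0.29, -0.39, -0.88], [0.49, 0.73, -0.48]] 491.51546677198735
top cam at [ 477.    5. 1491.] [[0.03, -1.0, -0.01], [-1.0, -0.03, -0.07], [0.07, 0.02, -1.0]] 499.8836740781589
```

View pics/top0.png

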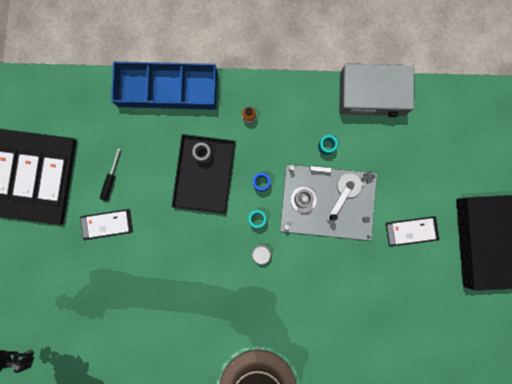

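View pics/side0.png

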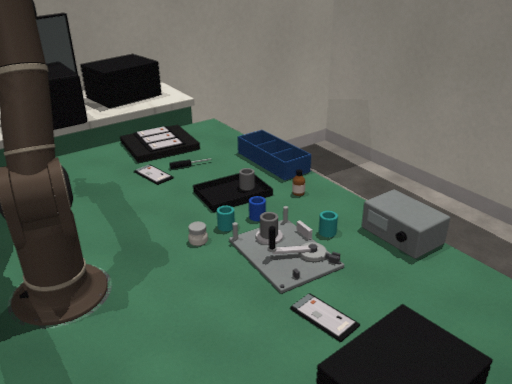

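The top view shows the dispenser plate around (330,203), the grey core at (304,199), the post at about (333,218), the pivot at (350,185), the tray at (205,175) and its core at (201,151). In the side view the core is at (268,225), the post at (272,238) and the tray core at (247,180). The turquoise and blue tubes are decoys.

Run:
```python
from h import *
f=dict(np.load("pics/top0.npz")); W=cloud(f); im=f["image"]; v,u=np.mgrid[:384,:512]
def box(u0,u1,v0,v1): return (u>=u0)&(u<=u1)&(v>=v0)&(v<=v1)
def rep(n,m):
    uu,vv=u[m],v[m]; p=W[m]; c,r=cv2.minEnclosingCircle(np.stack([uu,vv],1).astype(np.float32))
    print(n,m.sum(),"pix",np.round(c,1),"r",round(r,1),"mean",np.round(np.nanmean(p,0),1),"mid",np.round((np.nanmin(p,0)+np.nanmax(p,0))/2,1),"ext",np.round(np.nanmax(p,0)-np.nanmin(p,0),1), "zmed",round(np.nanmedian(p[:,2]),1))
def rect(n,m):
    c=max(cv2.findContours(m.astype(np.uint8),0,2)[0],key=cv2.contourArea); print(n,cv2.minAreaRect(W[...,:2][c[:,0,1],c[:,0,0]].astype(np.float32)))
Z=W[...,2]
rep("core",box(285,322,180,216)&(Z>72)&(Z<90))
rep("traycore",box(185,220,138,166)&(Z>55)&(Z<75))
rep("post",box(320,345,205,228)&(Z>75))
rep("hub",box(335,365,172,198)&(Z>25))
rep("pinL",box(280,298,220,236)&(Z>45)); rep("pinR",box(284,298,160,175)&(Z>45))
rep("jar",box(250,275,243,268)&(Z>35)); rep("blue",box(250,272,172,193)&(Z>40)); rep("turq",box(248,268,208,232)&(Z>40)); rep("turq2",box(318,340,133,156)&(Z>40))
rect("tray",box(165,240,130,220)&(im.max(2)<60)); rect("plate",box(275,380,160,245)&(Z>6)&(Z<90))
m=box(320,365,172,228)
print("heights in arm region",np.histogram(Z[m],bins=np.arange(0,130,10)))
for q in [(333,217),(334,212),(336,208),(340,203),(344,195),(350,185)]: print(q,np.round(W[q[1],q[0]]),im[q[1],q[0]])
s=dict(np.load("pics/side0.npz")); Ws=cloud(s)
for y in range(222,256,3): print(y,[ (x,np.round(Ws[y,x]).tolist(),s["image"][y,x].tolist()) for x in (270,273)])
```

```text
core 140 pix [304.  197.9] r 9.2 mean [ 554.9 -115.6   79.1] mid [ 554.8 -115.9   80.1] ext [51.4 51.1 16. ] zmed 79.1
traycore 142 pix [201.2 151.3] r 8.9 mean [682.2 182.1  62.9] mid [681.8 181.5  62.9] ext [49.2 49.3 15.5] zmed 63.0
post 42 pix [333.6 216.5] r 3.7 mean [ 503.9 -197.1  100. ] mid [ 503.1 -197.9   92.5] ext [16.5 17.2 34.7] zmed 101.8
hub 363 pix [352. 186.] r 17.7 mean [ 596.1 -252.    30.8] mid [ 597.  -256.6   34.1] ext [74.9 81.6 18.2] zmed 29.0
pinL 18 pix [285.8 226.5] r 2.3 mean [472.8 -67.   62.4] mid [472.8 -67.5  61.1] ext [ 8.8 11.5 11.9] zmed 62.5
pinR 21 pix [291.5 167.5] r 2.5 mean [641.5 -79.8  60.9] mid [640.9 -79.8  58.3] ext [11.8 13.8 17.9] zmed 61.3
jar 236 pix [261.  254.8] r 8.7 mean [390.    1.1  49.4] mid [389.3   1.4  47.6] ext [46.1 46.3 20.6] zmed 49.3
blue 141 pix [261.3 181.3] r 9.0 mean [600.6   6.5  58.4] mid [600.1   5.7  54.9] ext [48.5 49.2 24.1] zmed 58.9
turq 133 pix [257.  218.4] r 9.0 mean [493.9  15.7  58.9] mid [493.3  14.3  53.9] ext [48.9 49.  23.1] zmed 58.9
turq2 165 pix [328.4 143.7] r 9.4 mean [ 715.  -185.1   57.3] mid 
[... 1135 characters left out ...]
0]), (273, [503.0, -205.0, 91.0], [15, 14, 15])]
237 [(270, [496.0, -202.0, 83.0], [6, 8, 8]), (273, [503.0, -206.0, 82.0], [17, 14, 16])]
240 [(270, [498.0, -200.0, 72.0], [12, 11, 12]), (273, [502.0, -207.0, 74.0], [11, 11, 13])]
243 [(270, [495.0, -203.0, 65.0], [18, 18, 18]), (273, [502.0, -207.0, 65.0], [7, 9, 9])]
246 [(270, [497.0, -201.0, 54.0], [8, 7, 8]), (273, [504.0, -204.0, 53.0], [13, 15, 16])]
249 [(270, [496.0, -202.0, 45.0], [68, 69, 69]), (273, [502.0, -207.0, 45.0], [77, 79, 79])]
252 [(270, [514.0, -179.0, 15.0], [119, 119, 117]), (273, [504.0, -205.0, 34.0], [97, 97, 100])]
255 [(270, [504.0, -191.0, 16.0], [101, 102, 101]), (273, [510.0, -196.0, 17.0], [105, 106, 103])]
```

Run:
```python
from h import *
a=cv2.imread("pics/top0.png")[155:250,270:390]; b=cv2.imread("pics/side0.png")[195:290,220:350]
a=cv2.resize(a,(480,380),interpolation=2); b=cv2.resize(b,(520,380),interpolation=2)
cv2.imwrite("pics/crop0.png",cv2.resize(np.hstack([a,b]),(800,304)))
```

```text
(no output)
```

View pics/crop0.png

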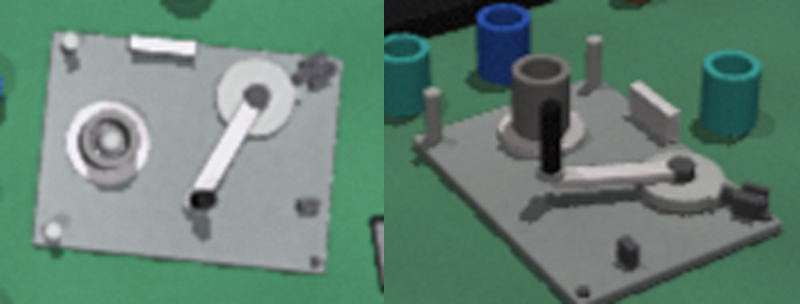

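In the crop, the post is the black pin at crop (203,198) of the top panel, at the free end of the white bar. The sprung pawl and stop blocks sit to the right of the hub.

The measurements agree with the given sizes:

| Item | World position (mm) | Check |
|---|---|---|
| Core | (555,-116), top at 79 | Pins imply (554,-118) |
| Pivot | (599,-252) | 109 mm from the post, 110 given |
| Post | (503.5,-199) | About z 90 at grip height |
| Tray | Centre (620.7,178.4) | Its other core is at (682,182) |

First I square the tool to the world axes.

>>> servo_tool:
  rows:
    - [0,0,0,-7.15,0]
    - [0,0,0,-7.15,0]
    - [-0.01,-0.018,0,-0.2,0]
    - [-0.02,-0.036,0,0,0]
    - [-0.02,-0.036,0,0,0]

```text
clock: 0.52
eef_pos: [205.2, 514.6, 249.3]
tcp_rot: [-0.002, 1.0, -0.001, -0.0]
force: [1.6, 0.8, 0.5]
gripper_width: 85.1
finger_force: 0.0
```

>>> servo_tool:
  rows:
    - [-0.02,-0.036,0,0,0]
    - [-0.02,-0.036,0,0,0]
    - [-0.02,-0.036,0,0,0]
    - [-0.02,-0.036,0,0,0]
    - [-0.02,-0.036,0,0,0]

```text
clock: 0.93
eef_pos: [306.5, 333.4, 250.2]
tcp_rot: [-0.001, 1.0, -0.0, -0.0]
force: [0.7, 1.1, 0.5]
gripper_width: 85.3
finger_force: 0.0
```

>>> servo_tool:
  rows:
    - [-0.02,-0.036,0,0,0]
    - [-0.02,-0.036,0,0,0]
    - [-0.02,-0.036,0,0,0]
    - [-0.02,-0.036,0,0,0]
    - [-0.02,-0.036,0,0,0]

```text
clock: 1.35
eef_pos: [406.6, 153.6, 250.3]
tcp_rot: [-0.001, 1.0, 0.0, 0.0]
force: [1.8, 0.1, 0.5]
gripper_width: 86.0
finger_force: 0.0
```

>>> servo_tool:
  rows:
    - [-0.02,-0.036,0,0,0]
    - [-0.02,-0.036,0,0,0]
    - [-0.02,-0.036,0,0,0]
    - [-0.02,-0.036,0,0,0]
    - [-0.02,-0.036,0,0,0]

```text
clock: 1.77
eef_pos: [506.9, -26.2, 250.3]
tcp_rot: [-0.001, 1.0, 0.0, 0.0]
force: [1.2, 0.0, 0.1]
gripper_width: 85.4
finger_force: 0.0
```

>>> servo_tool:
  rows:
    - [0,0,0.02,0,0]
    - [0,0,0.03,0,0]
    - [0,0,0.02,0,0]
    - [0,0,0,0,0]
    - [0,0,0,0,0]

```text
clock: 2.18
eef_pos: [505.7, -24.4, 179.7]
tcp_rot: [-0.001, 1.0, -0.0, -0.001]
force: [-0.1, 0.3, 0.5]
gripper_width: 85.9
finger_force: 0.0
```

>>> servo_tool:
  rows:
    - [-0.019,-0.036,0,0,0]
    - [-0.019,-0.036,0,0,0]
    - [-0.011,-0.0206,0,0,0]
    - [0,0,0,0,0]
    - [0,0,0.02,0,0]

```text
clock: 2.6
eef_pos: [559.0, -119.2, 164.9]
tcp_rot: [0.001, 1.0, -0.001, 0.004]
force: [0.7, 0.5, -0.3]
gripper_width: 85.2
finger_force: 0.0
```

Run:
```python
from h import *
o=bot.get_obs(); print(o["eef_pos"])
f=bot.grab_frame("side"); im=f["image"]
cv2.imwrite("pics/s1.png",cv2.resize(im[110:290,170:380],(700,600),interpolation=2))
R,t=np.array(f["R"]),np.array(f["t"])
for P in ([555,-116,80],o["eef_pos"]): p=R@np.array(P)+t; print(P,p[0]/p[2]*f["fx"]+f["cx"],p[1]/p[2]*f["fy"]+f["cy"])
```

```text
[ 558.95650144 -119.22714263  164.90380835]
[555, -116, 80] 268.62373802336566 216.97831200574086
[ 558.95650144 -119.22714263  164.90380835] 270.618919703481 190.1663098924695
```

View pics/s1.png

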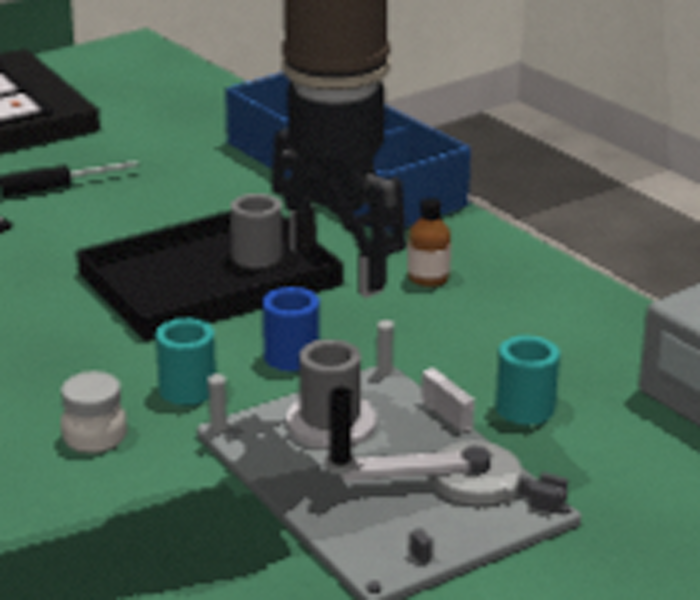

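The open gripper is above the core (core top at crop (330,350), fingers at (300,215) and (372,260)), with the path down clear. The commanded pose is within about 2 mm of the core's axis.

>>> servo_tool:
  rows:
    - [0,0,0,0,0]
    - [0,0,0.025,0,0]
    - [0,0,0.025,0,0]
    - [0,0,0.025,0,0]
    - [0,0,0.01,0,0]

```text
clock: 3.07
eef_pos: [554.8, -115.4, 74.1]
tcp_rot: [-0.002, 1.0, 0.0, -0.001]
force: [-0.6, 0.4, 0.1]
gripper_width: 85.5
finger_force: 0.0
```

>>> servo_tool:
  rows:
    - [0,0,0.013,0,0]
    - [0,0,0,0,0]
    - [0,0,0,0,0]

```text
clock: 3.32
eef_pos: [556.0, -116.4, 63.2]
tcp_rot: [-0.001, 1.0, 0.0, 0.0]
force: [0.0, -0.1, 0.2]
gripper_width: 85.2
finger_force: 0.0
```

>>> servo_tool:
  rows:
    - [0,0,0,0,1]
    - [0,0,0,0,1]
    - [0,0,0,0,1]
    - [0,0,0,0,1]
    - [0,0,0,0,1]

```text
clock: 3.73
eef_pos: [556.4, -116.8, 63.9]
tcp_rot: [-0.001, 1.0, 0.0, 0.001]
force: [-1.8, 0.8, 8.2]
gripper_width: 50.4
finger_force: 61.4
```

>>> servo_tool:
  rows:
    - [0,0,0,0,1]
    - [0,0,0,0,1]
    - [0,0,0,0,1]
    - [0,0,0,0,1]
    - [0,0,0,0,1]

```text
clock: 4.15
eef_pos: [556.5, -116.9, 63.9]
tcp_rot: [-0.001, 1.0, 0.0, 0.001]
force: [-2.5, 0.7, 7.6]
gripper_width: 50.3
finger_force: 61.4
```

>>> servo_tool:
  rows:
    - [0,0,-0.01,0,1]
    - [0,0,-0.015,0,1]
    - [0,0,-0.02,0,1]
    - [0,0,-0.02,0,1]
    - [0,0,-0.015,0,1]

```text
clock: 4.57
eef_pos: [556.0, -117.1, 144.7]
tcp_rot: [-0.0, 1.0, -0.0, 0.001]
force: [-0.4, 0.6, -0.0]
gripper_width: 50.4
finger_force: 62.3
```

Run:
```python
from h import *
f=bot.grab_frame("side"); im=f["image"]; o=bot.get_obs(); print(o["eef_pos"],o["gripper_width"],o["force"])
cv2.imwrite("pics/s2.png",cv2.resize(im[150:290,200:340],(600,600),interpolation=2))
```

```text
[ 557.34804561 -117.50386828  147.19695531] 50.42817830154668 [ 1.0309571  -0.02265305  1.53789167]
```

View pics/s2.png

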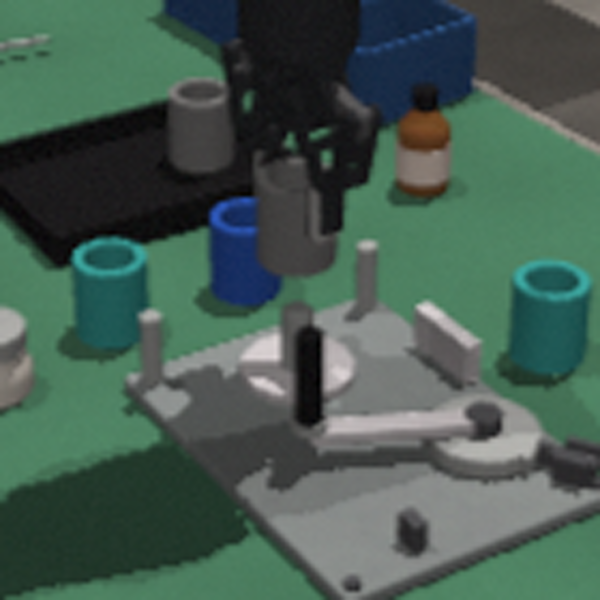

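The core is held upright and clear of the spindle (core bottom at crop (297,270), spindle tip at (297,310)). Next I carry it to tray (571,183).

>>> servo_tool:
  rows:
    - [0,0.02,0,0,1]
    - [-0.002,0.035,0,0,1]
    - [-0.002,0.035,0,0,1]
    - [-0.002,0.035,0,0,1]
    - [-0.002,0.035,0,0,1]

```text
clock: 5.03
eef_pos: [563.2, 44.6, 142.8]
tcp_rot: [-0.0, 1.0, 0.0, 0.0]
force: [0.3, 0.6, -0.1]
gripper_width: 50.9
finger_force: 62.3
```

>>> servo_tool:
  rows:
    - [-0.002,0.035,0,0,1]
    - [-0.002,0.035,0,0,1]
    - [-0.002,0.035,0,0,1]
    - [0,0.02,0,0,1]
    - [0,0.015,0,0,1]

```text
clock: 5.45
eef_pos: [568.7, 186.5, 142.5]
tcp_rot: [-0.002, 1.0, 0.0, -0.0]
force: [0.3, 0.4, -0.6]
gripper_width: 50.4
finger_force: 62.3
```

>>> servo_tool:
  rows:
    - [0,0,0.02,0,1]
    - [0,0,0.025,0,1]
    - [0,0,0.015,0,1]
    - [0,0,0,0,1]
    - [0,0,0,0,1]

```text
clock: 5.87
eef_pos: [568.9, 182.1, 82.1]
tcp_rot: [-0.0, 1.0, -0.001, -0.001]
force: [0.3, -0.3, 0.7]
gripper_width: 50.6
finger_force: 62.3
```

Run:
```python
from h import *
f=bot.grab_frame("side"); im=f["image"]; o=bot.get_obs(); print(o["eef_pos"],o["gripper_width"],o["force"])
cv2.imwrite("pics/s3.png",cv2.resize(im[100:270,170:340],(600,600),interpolation=2))
```

```text
[569.70612344 182.41145739  83.00780934] 50.31972404659169 [ 0.58920219 -0.44133872  0.65813139]
```

View pics/s3.png

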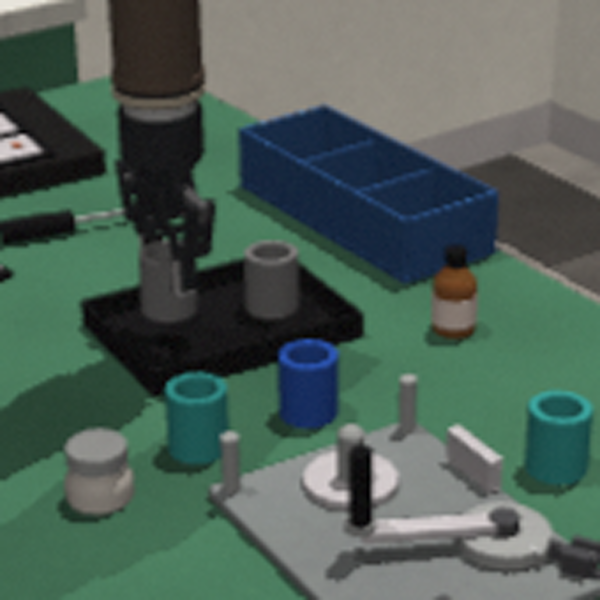

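The core hangs over the free half of the tray (crop (168,290)) beside the standing core (271,280). I lower it slowly.

>>> servo_tool:
  rows:
    - [0,0,0.015,0,1]
    - [0,0,0.01,0,1]
    - [0,0,0.004,0,1]
    - [0,0,0,0,1]
    - [0,0,0,0,1]

```text
clock: 6.33
eef_pos: [569.4, 183.1, 53.7]
tcp_rot: [-0.001, 1.0, 0.0, 0.0]
force: [0.3, -0.2, 0.5]
gripper_width: 50.1
finger_force: 62.3
```

>>> servo_tool:
  rows:
    - [0,0,0.003,0,1]
    - [0,0,0,0,1]
    - [0,0,0,0,1]

```text
clock: 6.58
eef_pos: [569.3, 183.2, 50.5]
tcp_rot: [-0.001, 1.0, 0.0, 0.0]
force: [0.5, -0.1, 0.2]
gripper_width: 50.3
finger_force: 62.3
```

>>> servo_tool:
  rows:
    - [0,0,0.002,0,1]
    - [0,0,0,0,1]
    - [0,0,0,0,1]

```text
clock: 6.83
eef_pos: [569.2, 183.2, 48.3]
tcp_rot: [-0.001, 1.0, 0.0, -0.0]
force: [0.2, -0.1, 0.3]
gripper_width: 50.2
finger_force: 62.3
```

>>> servo_tool:
  rows:
    - [0,0,0.001,0,1]
    - [0,0,0,0,1]
    - [0,0,0,0,1]

```text
clock: 7.08
eef_pos: [569.2, 183.2, 47.9]
tcp_rot: [-0.001, 1.0, 0.0, 0.0]
force: [-2.5, -0.5, 6.4]
gripper_width: 50.5
finger_force: 63.0
```

Contact at 48 mm, as expected. I release and go up.

>>> servo_tool:
  rows:
    - [0,0,0,0,0.6]
    - [0,0,0,0,0.4]
    - [0,0,0,0,0.2]
    - [0,0,0,0,0]
    - [0,0,0,0,0]

```text
clock: 7.5
eef_pos: [569.2, 183.2, 47.2]
tcp_rot: [-0.001, 1.0, -0.0, -0.0]
force: [-0.8, 0.6, -0.4]
gripper_width: 84.1
finger_force: 0.0
```

>>> servo_tool:
  rows:
    - [0,0,0,0,0]
    - [0,0,0,0,0]
    - [0,0,0,0,0]

```text
clock: 7.75
eef_pos: [569.2, 183.2, 47.2]
tcp_rot: [-0.001, 1.0, -0.0, -0.0]
force: [0.4, -0.3, -0.4]
gripper_width: 85.5
finger_force: 0.0
```

>>> servo_tool:
  rows:
    - [0,0,-0.015,0,0]
    - [0,0,-0.03,0,0]
    - [0,0,-0.035,0,0]
    - [0,0,-0.035,0,0]
    - [0,0,-0.018,0,0]

```text
clock: 8.17
eef_pos: [570.7, 183.3, 184.4]
tcp_rot: [-0.0, 1.0, 0.001, 0.002]
force: [0.7, 0.5, -0.7]
gripper_width: 85.2
finger_force: 0.0
```

>>> servo_tool:
  rows:
    - [0.006,-0.035,0,0,0]
    - [0.006,-0.035,0,0,0]
    - [0.006,-0.035,0,0,0]
    - [0.006,-0.035,0,0,0]
    - [0.006,-0.035,0,0,0]

```text
clock: 8.58
eef_pos: [538.9, 6.7, 180.5]
tcp_rot: [-0.001, 1.0, 0.0, 0.0]
force: [0.7, 0.2, 0.3]
gripper_width: 85.5
finger_force: 0.0
```

>>> servo_tool:
  rows:
    - [0.006,-0.035,0,0,0]
    - [0.006,-0.035,0,0,0]
    - [0.006,-0.035,0,0,0]
    - [0.006,-0.035,0,0,0]
    - [0.006,-0.035,0,0,0.35]

```text
clock: 9.0
eef_pos: [509.1, -168.5, 180.5]
tcp_rot: [-0.001, 1.0, 0.0, 0.0]
force: [-0.3, -1.0, 0.3]
gripper_width: 75.7
finger_force: 0.0
```

>>> servo_tool:
  rows:
    - [0.006,-0.032,0,7.15,0.35]
    - [0,0,0,7.15,0.35]
    - [0,0,0,7.15,0.35]
    - [0,0,0,7.15,0.35]
    - [0,0,0,0.5,0.35]

```text
clock: 9.42
eef_pos: [503.5, -199.2, 180.2]
tcp_rot: [0.254, 0.967, -0.0, -0.0]
force: [0.5, 0.5, 0.6]
gripper_width: 55.6
finger_force: 0.0
```

Run:
```python
from h import *
f=bot.grab_frame("top"); g=bot.grab_frame("side"); W=cloud(f);Z=W[...,2]; v,u=np.mgrid[:384,:512]
for n,b in (("placed",(215,160,225,205)),("traycore",(185,138,220,164))):pass
m=(u>175)&(u<235)&(v>138)&(v<212)&(Z>50)&(Z<75)
k,l,st,c=cv2.connectedComponentsWithStats(m.astype(np.uint8))
for i in range(1,k):
    if st[i,4]>30: print(st[i],np.round(np.nanmean(W[l==i],0),1))
o=bot.get_obs(); print(o["eef_pos"],o["tcp_rot"],o["gripper_width"])
S=cloud(g); b=np.zeros(Z.shape,bool); b[215:262,262:284]=1
m=b&(g["image"].max(2)<40)&(S[...,2]>50)&(S[...,2]<104)
P=S[m]; print("post side surf",m.sum(),np.round(np.nanmedian(P,0),1),np.nanmax(P[:,2]))
cv2.imwrite("pics/both4.png",np.vstack([cv2.resize(f["image"][120:250,170:400],(530,300)),cv2.resize(g["image"][130:290,170:400],(530,300))]))
```

```text
[193 143  18  18 147] [682.  181.6  62.3]
[191 182  18  18 150] [567.9 182.5  62.4]
[ 503.68177851 -198.70462935  180.21356878] [ 2.48715266e-01  9.68576634e-01 -9.03519644e-05 -1.12538915e-04] 55.719947883022314
post side surf 94 [ 500.2 -203.4   79.9] 103.91452822377745
```

View pics/both4.png

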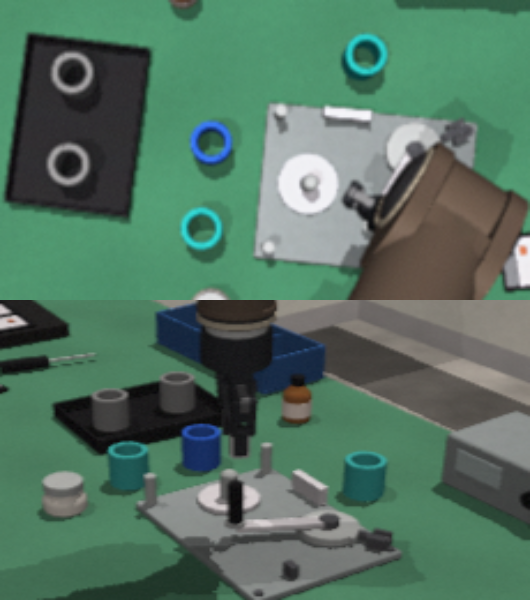

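Both cores stand upright in the tray (top view (72,72) and (68,164); the placed one measures (568,182.5) with its top at 62). The spindle is empty at (310,183), and the gripper is above the post (side view (236,500)). I descend onto the post and grip it.

>>> servo_tool:
  rows:
    - [0,0,0.02,0,0.35]
    - [0,0,0.025,0,0.35]
    - [0,0,0.025,0,0.35]
    - [0,0,0.016,0,0.35]
    - [0,0,0.006,0,0.35]

```text
clock: 9.93
eef_pos: [502.5, -198.1, 86.0]
tcp_rot: [0.249, 0.969, 0.0, -0.002]
force: [-0.2, -0.1, 0.6]
gripper_width: 55.4
finger_force: 0.0
```

>>> servo_tool:
  rows:
    - [0,0,0,0,0.35]
    - [0,0,0,0,0.7]
    - [0,0,0,0,1]
    - [0,0,0,0,1]
    - [0,0,0,0,1]

```text
clock: 10.35
eef_pos: [504.5, -198.9, 89.5]
tcp_rot: [0.25, 0.968, 0.0, 0.001]
force: [-1.9, 0.8, 5.3]
gripper_width: 16.4
finger_force: 58.3
```

>>> servo_tool:
  rows:
    - [0,0,0,0,1]
    - [0,0,0,0,1]
    - [0,0,0,0,1]
    - [0,0,0,0,1]

```text
clock: 10.68
eef_pos: [504.5, -198.9, 89.5]
tcp_rot: [0.25, 0.968, 0.0, 0.001]
force: [-0.8, 1.7, 6.5]
gripper_width: 16.5
finger_force: 58.3
```

Gripped, at 108 mm from the pivot and z 89.5. I follow the arc counter-clockwise, turning the tool with the arm.

>>> servo_tool:
  rows:
    - [-0.0003,-0.0077,0,-4,1]
    - [-0.0003,-0.0077,0,-4,1]
    - [-0.0003,-0.0077,0,-4,1]
    - [0,0,0,0,1]
    - [0,0,0,0,1]

```text
clock: 11.1
eef_pos: [495.6, -219.5, 89.4]
tcp_rot: [0.148, 0.989, 0.001, 0.001]
force: [-0.6, 5.4, 8.6]
gripper_width: 16.6
finger_force: 59.4
```

```bash
cat > a.py <<'E'
from h import *
o=bot.get_obs(); p=o["eef_pos"][:2]-np.array([599.6,-252.4]); q=o["tcp_rot"]
print("r",np.hypot(*p),"theta",np.arctan2(p[1],p[0])%6.283-np.radians(150.7),"tool x ang",180-np.degrees(2*np.arctan2(q[0],q[1])),"radial",np.degrees(np.arctan2(p[1],p[0]))%360,o["eef_pos"],o["force"],o["gripper_width"])
E
python3 a.py
```

```text
r 109.05343177512026 theta 0.20496384013655566 tool x ang 162.9274321030722 radial 162.44356299261872 [ 495.62624551 -219.50456931   89.39439684] [-0.59984469  5.39906037  8.59092704] 16.62144249523765
```

>>> servo_tool:
  rows:
    - [-0.0003,-0.0077,0,-4,1]
    - [-0.0003,-0.0077,0,-4,1]
    - [-0.0003,-0.0077,0,-4,1]
    - [0,0,0,0,1]
    - [0,0,0,0,1]

```text
clock: 11.52
eef_pos: [491.1, -242.2, 89.4]
tcp_rot: [0.044, 0.999, 0.001, 0.001]
force: [-1.8, 4.0, 11.4]
gripper_width: 16.7
finger_force: 59.4
```

>>> servo_tool:
  rows:
    - [-0.0003,-0.0077,0,-4,1]
    - [-0.0003,-0.0077,0,-4,1]
    - [-0.0003,-0.0077,0,-4,1]
    - [0,0,0,0,1]
    - [0,0,0,0,1]

```text
clock: 11.93
eef_pos: [491.3, -264.7, 89.3]
tcp_rot: [-0.06, 0.998, 0.001, 0.0]
force: [-3.8, 6.6, 12.8]
gripper_width: 16.7
finger_force: 59.7
```

```bash
python3 a.py
```

```text
r 109.00786974884215 theta 0.6245378949458855 tool x ang 186.92624687757547 radial 186.49400284568776 [ 491.29155753 -264.72870459   89.31546231] [-3.81787037  6.63100005 12.84067738] 16.678415202500272
```

>>> servo_tool:
  rows:
    - [-0.0003,-0.0077,0,-4,1]
    - [-0.0003,-0.0077,0,-4,1]
    - [0,-0.004,0,-2.1,1]
    - [0,0,0,0,1]
    - [0,0,0,0,1]

```text
clock: 12.35
eef_pos: [495.1, -283.5, 89.3]
tcp_rot: [-0.148, 0.989, 0.001, 0.0]
force: [-3.9, 7.1, 12.9]
gripper_width: 16.0
finger_force: 59.7
```

```bash
python3 a.py
python3 - <<'E'
from h import *
g=bot.grab_frame("side"); f=bot.grab_frame("top")
cv2.imwrite("pics/both5.png",np.vstack([cv2.resize(f["image"][120:250,170:400],(530,300)),cv2.resize(g["image"][190:290,210:370],(480,300))[:,:530] if 0 else cv2.resize(g["image"][190:290,200:377],(530,300),interpolation=2)]))
E
```

```text
r 109.01284483929844 theta 0.8004275390957387 tool x ang 197.01399552575543 radial 196.57173711553227 [ 495.11518002 -283.49216514   89.31836977] [-3.92934527  7.10882548 12.90402383] 15.950301947486857
```

View pics/both5.png

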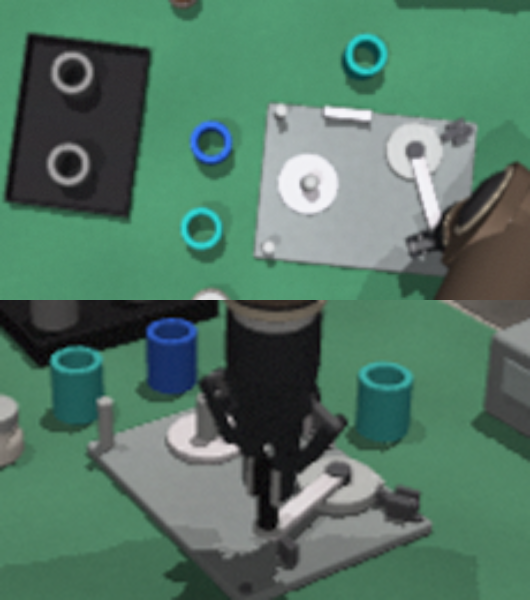

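The bar is swung back to just short of the stop block (side view (288,550)), with the post held in the jaws. Theta is about 0.80 with only the spring load, so it is not on the stop. One small nudge, then I settle and hand in.

>>> servo_tool:
  rows:
    - [0,-0.002,0,-1,1]
    - [0,0,0,0,1]
    - [0,0,0,0,1]
    - [0,0,0,0,1]
    - [0,0,0,0,1]

```text
clock: 12.87
eef_pos: [495.6, -285.2, 89.3]
tcp_rot: [-0.157, 0.988, 0.001, 0.0]
force: [-3.3, 6.9, 11.6]
gripper_width: 16.8
finger_force: 59.6
```

```bash
python3 a.py; python3 -c "
from station import bot
print(bot.close_job())"
```

```text
r 108.99488136137346 theta 0.8164500143621161 tool x ang 198.02062169826638 radial 197.48975732564844 [ 495.64387656 -285.1568094    89.33568943] [-3.33822564  6.90819278 11.61153606] 16.752428289701395
the job is handed in; nothing more can be done
None
```

The job is handed in at about 13 s: the empty core stands upright in the tray beside the other one, and the arm is holding the tensioner at about 0.82 rad, past the click and just short of its 0.85 stop.

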